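# Show a customer the marble found in a pocket

## Robot

A 6-joint arm with a two-finger parallel gripper is mounted at the origin on the work surface; the furniture and walls round the work are solid. World frame = base frame: x ahead of the robot, y to its left, z up, the work surface at z = 0. Lengths are in mm, angles in rad, forces in N, time in s.
With the tool pointing down it reaches from about 275 to 750 mm from the base axis. Payload 10.2 kg.
Tool frame: the origin (TCP) lies between the finger pads; the fingertips stand 11 mm ahead of it and the grasp point (between the pads) lies 8 mm behind it; z points along the fingers, y is the line along which they close (so a half turn about z gives the same grasp; the last joint's range is limited). The gripper opens to 85 mm and grips with 20 to 120 N. Pads are 22 mm wide; open, the fingers measure 114 mm over their backs; the gripper's body (76 mm by 85 mm) begins 54 mm behind the grasp point. The pads swing forward as they close: fully open they stand 13 mm farther back than shut.
Start: joints at [0.964, 0.313, 1.498, -0, 1.331, -0.223], TCP at [196.597, 486.807, 242.294] pointing down, gripper open.
Joint ranges: [-2.94, 2.94], [-0.97, 2.17], [0.19, 2.56], [-1.23, 4.37], [0.02, 3.11], [-2.88, 2.88]. Speed limits (rad/s): [2.39, 2.39, 3.01, 3.14, 3.14, 3.14].

## Interface

Orientations are given as a unit quaternion [w, x, y, z].
In Python, from rig import sense, eyes, finish_job gives the robot as it stands.
- The arm moves only by the shell command python3 -m jog 'ROWS' [FORCE]. ROWS is JSON, a list of rows, each a list of 7 numbers: the shift along the tool's x, y, z in m, then the turn, a rotation vector about the tool's x, y, z in rad, then the finger opening in m, from 0 to 0.0854. In form: [[dx, dy, dz, rx, ry, rz, gripper], ...]. A call has 1 to 5 rows; each row shifts and turns the commanded pose from where the row before left it, along the tool's axes as they then stand; what a row does not reach is not made up. A row lasts 1/10 s, in which the tool goes at most 50 mm and 8.59 degrees, less where a joint would pass 70% of its speed; a pose out of reach is approached as far as the arm can. A call is refused whole if a number of a shift passes 0.05 or a number of a turn 0.15, either way. A call with a gripper value outside its range is refused whole. The fingers move at their own pace and stop on an object; FORCE is the grip in N (left out, the last holds). Time passes only in rows, so rows that do not move let the fingers close. It gives the time, the measured TCP pose, the force, the opening and the grip force at its end, in the units of the state.
- sense(): the state, without advancing time (a new reading comes with each control period).
- eyes.capture(name): name is "scene" or "top"; returns the picture (400x640x3 uint8, red, green, blue); there is no depth.
- eyes.calibration(name): a dict with "fx", "fy", "cx", "cy" (pixels), "cam_to_world" (4x4, takes a point from camera to world coordinates). Camera axes: x right, y down, z forward; pixel columns grow to the right and rows downward; lengths in mm; the calibration is good to about 2 mm. A picture is of the moment at which its call begins. calibration takes no time and is no camera call.
- finish_job(): hands the job in; it is judged then, once.
The state is a dict: "time_s": time; "joints": joint angles; "dq": joint speeds; "tau": joint torques, N m; "eef_pos": TCP position; "ee_rot": TCP orientation; "force": force on the tool from outside, world axes, zero at the start; "wrist_torque": the same for the moment, N m; "grip_width": opening from 0.0 (shut) to 1.0 (fully open); "grip_force": force on a finger pad.
Only numpy, scipy, OpenCV 4.12 (cv2) and the standard library are available. Lean on these libraries where they do the work, as an engineer would, in place of code of your own. Each camera call takes 0.05 s, during which the arm holds its last target. There are 200 camera calls.

## Task

The marble that came out of a customer's pocket lies in the side pocket of the white change dish. Lift the dish off its mat by its wooden handle, tip it about 25 degrees (handle end down) so that the marble rolls into the bowl, bring it level again so that the marble settles on the blue spot in the middle, and then, with the dish level and the marble staying in the middle, turn it a quarter turn clockwise as seen from above, so that the side pocket points right, to the customer on the far side of the dial scale. Finish still holding the dish by its handle in the air, level and still, clear of the counter by a hand's breadth (8 cm); spill nothing and leave the other things on the counter where they are.

Things in the scene. Friction and masses are not known exactly. Their poses are not given: they have to be found in the camera images.
- dish: White round change dish, loose, 116 mm across, 34 mm high, 0.17 kg, bowl floor a 10 degree cone. Origin: centre of its underside; z up, x from the handle towards the side pocket. Wooden handle 18 mm wide (y), 24 mm high (z 16 to 40 mm), x -55 to -141 mm. Pocket at x 58 to 101 mm, walls to z 46 mm; its 9 degree sill lets the marble out at 14 to 18 degrees of tilt.
- dish_grip (a point): Point inside the dish's wooden handle where it is best gripped from above, fingers on its two flat upright sides (18 mm apart, along the dish's y): dish frame x -105 mm, y 0, z 28 mm, i.e. 12 mm below the handle's top. Axes as the dish's.
- dish_middle (a point): The middle of the dish: where the marble's centre lies when it has settled on the blue spot (dish frame x 0, y 0, z 17 mm). Axes as the dish's.
- marble_center (a point): Centre of the loose red marble, 24 mm across, 18 g. At the start it lies in the dish's side pocket (dish frame x 81 mm, y 0, z 46 mm). It rolls with some drag (starts to roll at about 5 degrees of slope).
- mat: Dark square mat 130 x 130 x 4 mm, fixed on the counter; the dish stands on its middle at the start, with the same axes. Origin: centre of its underside; x is the way the side pocket points at the start, y to the left of that, z up.
- dial_scale: Green dial scale with a square grey pan, 240 x 236 x 195 mm, fixed to the right of the dish; the customer stands beyond it. Origin: centre of its underside. After the quarter turn the side pocket (dish x) points to the right, to the scale's side.
- tea_tin: Black tea tin, 86 mm across, 146 mm high, loose bystander at the back left. Origin: centre of its underside.
- pin_jar: White jar with blue lid, 72 mm across, 109 mm high, loose bystander at the back. Origin: centre of its underside.
- pen_pot: Dark pot with pens, 84 mm across, 174 mm high, loose bystander at the back. Origin: centre of its underside.

How it is judged (in metres and radians):
On the way, in this order (a step that is already met when the one before it is completed fails the run):
1. the dish, lifted off its mat and not yet turned, is tipped about 25 degrees (19 to 32), handle end down, and the marble has rolled out of the side pocket into the bowl (height (world z) of dish above 0.05 m and angle between dish's own z axis and vertical between 0.33 and 0.56 rad and x of marble_center in the frame of dish below 0.05 m and angle between the y axis of dish and the y axis of mat, either way round below 0.35 rad), for 0.2 s.
2. the dish is level again, in the air, and the marble lies in its middle (within 12 mm) (height (world z) of dish above 0.05 m and angle between dish's own z axis and vertical below 0.14 rad and distance between marble_center and dish_middle below 0.012 m and angle between the y axis of dish and the y axis of mat, either way round below 0.35 rad), for 0.4 s.
At the end, for the whole second after the job is handed in: The gripper still holds the dish, at rest, 6 cm or more above the counter, off the mat, tin, jar and pot, level within 8 degrees, turned a quarter turn clockwise from its start (within 12 degrees; pocket to the dial scale's side), the marble within 12 mm of the middle (height (world z) of dish above 0.06 m and angle between dish's own z axis and vertical below 0.14 rad and angle between the y axis of dish and the x axis of mat, either way round below 0.22 rad and x of dial_scale in the frame of dish above 0.03 m and distance between marble_center and dish_middle below 0.012 m and contact force between dish and the fingers above 1 N and contact force between dish and mat below 0.1 N and linear speed of dish below 0.03 m/s and angular speed of dish below 0.15 rad/s and contact force between dish and tea_tin below 0.1 N and contact force between dish and pin_jar below 0.1 N and contact force between dish and pen_pot below 0.1 N); the arm keeps its last pose, push and grip.
It fails at once if the marble leaves the dish (distance between marble_center and dish_middle above 0.12 m).
It fails at once if the dish is tipped more than 40 degrees (angle between dish's own z axis and vertical above 0.7 rad).
It fails at once if while the dish is turned by more than 20 degrees, it is tilted more than 12 degrees or the marble is more than 18 mm from the middle (angle between the y axis of dish and the y axis of mat, either way round above 0.35 rad and (angle between dish's own z axis and vertical above 0.21 rad or distance between marble_center and dish_middle above 0.018 m)).
It fails at once if the tea tin, pin jar or pen pot is pushed more than 3 cm or knocked over (distance of any of tea_tin, pin_jar, pen_pot from where it was at the start of the episode above 0.03 m or angle between any of tea_tin, pin_jar, pen_pot's own z axis and vertical above 0.4 rad).
It also fails if it takes over 69 s, if anything falls off the work surface, if the arm or the gripper's body presses on something with over 40 N, if the wrist force passes 120 N, or if a joint passes its speed limit or range.

## Working session

There is one attempt and no reset: what is moved stays moved. The work goes in short steps, Python scripts to look and compute and a shell command to move; the robot and the scene stay as the last step left them, time stands still between calls to the robot, and variables do not carry over. Pictures are saved under pics/ and viewed, at most 10 in all, crops included, and the job is handed in when it is done.

```bash
mkdir -p pics; cat > h.py <<'E'
import numpy as np,cv2
from rig import sense,eyes
from scipy.spatial.transform import Rotation as R
def ray(n,u,v,z):
    c=eyes.calibration(n);T=np.array(c["cam_to_world"])
    d=T[:3,:3]@np.array([(u-c["cx"])/c["fx"],(v-c["cy"])/c["fy"],1]);o=T[:3,3]
    return o+d*(z-o[2])/d[2]
def rot():
    q=sense()["ee_rot"];return R.from_quat([q[1],q[2],q[3],q[0]])
E
python3 - <<'E'
from h import *
for n in("top","scene"):
    im=eyes.capture(n);cv2.imwrite(f"pics/{n}0.png",im[:,:,::-1])
    c=eyes.calibration(n);print(n,c["fx"],np.round(c["cam_to_world"],2).tolist())
s=sense();print(s);print(rot().as_matrix().round(3))
E
```

```text
top 475.44748376458904 [[-0.01, -0.99, 0.11, 399.57], [-1.0, 0.01, 0.02, 205.51], [-0.02, -0.11, -0.99, 1106.35], [0.0, 0.0, 0.0, 1.0]]
scene 495.9413634376704 [[0.96, 0.21, -0.19, 731.17], [0.29, -0.68, 0.67, -485.2], [0.01, -0.7, -0.71, 807.18], [0.0, 0.0, 0.0, 1.0]]
{'time_s': 0.1, 'joints': array([ 9.63583846e-01,  3.13362696e-01,  1.49837217e+00, -7.30760849e-06,
        1.33098309e+00, -2.23435145e-01]), 'dq': array([-0.00077447, -0.00147628, -0.00191894, -0.00035374,  0.00169354,
       -0.00097917]), 'tau': array([ 7.61763022e-04, -4.12904263e+01, -2.60144305e+01, -2.33014698e-04,
        2.96881029e-03,  3.72460249e-05]), 'eef_pos': array([196.47537134, 486.61329776, 241.80417109]), 'ee_rot': array([-2.23775894e-04,  1.90712353e-01,  9.81645803e-01, -5.16251806e-04]), 'force': array([-0.16142926, -0.26997328,  0.17672653]), 'wrist_torque': array([0.01114071, 0.02202049, 0.0233442 ]), 'grip_force': 0.0, 'grip_width': 1.0000038453807265}
[[-0.927  0.374 -0.001]
 [ 0.374  0.927 -0.001]
 [ 0.    -0.001 -1.   ]]
```

View pics/top0.png

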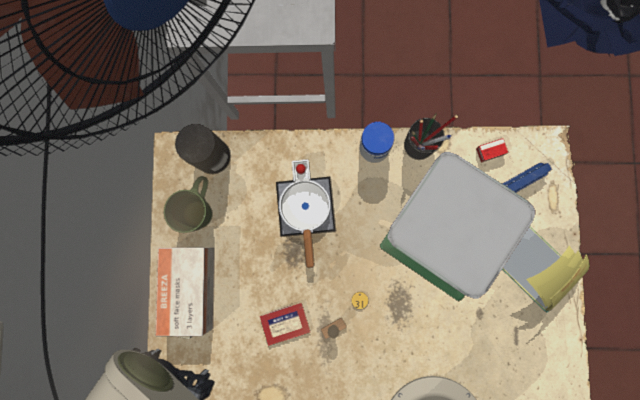

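View pics/scene0.png

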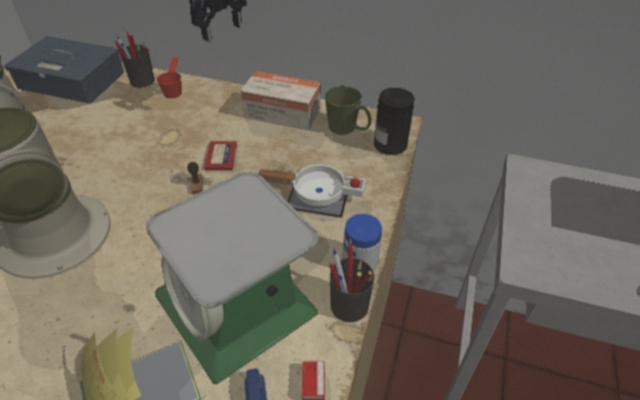

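The top view shows the dish's blue spot at about (305,206), the marble at (301,169), and the handle running from (306,232) to (310,266). The jar is at (377,140), the tin at (200,145) and the scale pan at about (460,225). In the scene view the spot is at (319,190) and the marble at (355,183).

```bash
python3 - <<'E'
from h import *
P={}
for n,roi in(("top",(150,280,270,345)),("scene",(160,215,250,375))):
    im=cv2.imread(f"pics/{n}0.png");h=cv2.cvtColor(im,cv2.COLOR_BGR2HSV)
    a,b,c,d=roi;m0=np.zeros(h.shape[:2],np.uint8);m0[a:b,c:d]=255
    def cen(lo,hi,nm,z):
        m=cv2.inRange(h,lo,hi)&m0
        k,l,st,ce=cv2.connectedComponentsWithStats(m);i=1+np.argmax(st[1:,4]);print(n,nm,ce[i].round(1),st[i].tolist(),ray(n,*ce[i],z).round(1))
        return l==i
    cen((100,120,60),(125,255,255),"spot",9);cen((172,120,60),(180,255,255),"marble",50)
    w=cen((5,110,50),(14,220,200),"handle",44)
    if n=="top":
        y,x=np.nonzero(w);W=np.array([ray(n,u,v,44)[:2] for u,v in zip(x,y)]);C=W.mean(0)
        e,v=np.linalg.eigh(np.cov((W-C).T));t=(W-C)@v[:,1];print("axis",v[:,1],"ends",C+v[:,1]*t.min(),C+v[:,1]*t.max(),"yaw",np.degrees(np.arctan2(v[1,1],v[0,1])))
for nm,u,v,z in(("pan l",388,235,195),("pan t",447,153,195),("pan r",535,212,195),("pan b",475,297,195),("jar",377,137,109),("tin",195,140,146),("pot",425,137,110),("mugrim",187,210,95)):print(nm,ray("top",u,v,z).round())
E
```

```text
top spot [304.7 205.6] [302, 203, 6, 6, 29] [494.7 283.1   9. ]Traceback (most recent call last):
  File "<stdin>", line 10, in <module>
  File "<stdin>", line 8, in cen
    return _wrapfunc(a, 'argmax', axis=axis, out=out, **kwds)
    return bound(*args, **kwds)
ValueError: attempt to get argmax of an empty sequence
```

```bash
python3 - <<'E'
from h import *
for n,roi in(("top",(150,280,270,345)),("scene",(160,215,250,375))):
    im=cv2.imread(f"pics/{n}0.png");h=cv2.cvtColor(im,cv2.COLOR_BGR2HSV);h[:,:,0]=(h[:,:,0].astype(int)+20)%180
    a,b,c,d=roi;m0=np.zeros(h.shape[:2],np.uint8);m0[a:b,c:d]=255
    def cen(lo,hi,nm,z):
        m=cv2.inRange(h,lo,hi)&m0
        k,l,st,ce=cv2.connectedComponentsWithStats(m);
        if k<2: print("none",nm); return
        i=1+np.argmax(st[1:,4]);print(n,nm,ce[i].round(1),st[i].tolist(),ray(n,*ce[i],z).round(1))
        return l==i
    cen((118,110,60),(148,255,255),"spot",9);cen((10,150,60),(24,255,255),"marble",50)
    w=cen((22,110,40),(34,255,200),"handle",44)
    if n=="top":
        print(h[250,309],h[169,301])
        y,x=np.nonzero(w);W=np.array([ray(n,u,v,44)[:2] for u,v in zip(x,y)]);C=W.mean(0)
        e,v=np.linalg.eigh(np.cov((W-C).T));t=(W-C)@v[:,1];print("axis",v[:,1],"ends",C+v[:,1]*t.min(),C+v[:,1]*t.max(),"yaw",np.degrees(np.arctan2(v[1,1],v[0,1])))
for nm,u,v,z in(("pan l",388,235,195),("pan t",447,153,195),("pan r",535,212,195),("pan b",475,297,195),("jar",377,137,109),("tin",195,140,146),("pot",425,137,110),("mugrim",187,210,95)):print(nm,ray("top",u,v,z).round())
E
```

```text
top spot [304.6 205.6] [302, 203, 6, 6, 30] [494.6 283.3   9. ]
top marble [300.3 168.2] [296, 164, 9, 9, 59] [575.6 289.8  50. ]
top handle [308.1 248.1] [303, 230, 11, 37, 277] [396.6 273.4  44. ]
[ 33 141 148] [ 21 192 163]
axis [-0.99580845 -0.0914633 ] ends [437.22011412 277.13728269] [356.80847822 269.75161204] yaw -174.75220499144936
scene spot [318.8 189.7] [317, 189, 5, 3, 10] [494.5 283.7   9. ]
scene marble [355.2 182.3] [352, 179, 7, 7, 36] [576.3 290.3  50. ]
scene handle [276.6 174.7] [260, 170, 34, 11, 180] [400.1 267.5  44. ]
pan l [421. 111. 195.]
pan t [578.  -6. 195.]
pan r [ 462. -168.  195.]
pan b [304. -49. 195.]
jar [631. 121. 109.]
tin [622. 501. 146.]
pot [630.  19. 110.]
mugrim [480. 530.  95.]
```

The two views agree: dish centre (494.6, 283.4), yaw about 5°, grip point about (390, 274, 32). I'll move above the handle first and line up with it.

```bash
python3 -m jog '[[-0.026,-0.0125,0.011,0,0,0,0.0854],[-0.026,-0.0125,0.011,0,0,0,0.0854],[-0.026,-0.0125,0.011,0,0,0,0.0854],[-0.026,-0.0125,0.011,0,0,0,0.0854],[-0.026,-0.0125,0.011,0,0,0,0.0854]]'
python3 -m jog '[[-0.026,-0.0125,0.011,0,0,0,0.0854],[-0.026,-0.0125,0.011,0,0,0,0.0854],[-0.026,-0.0125,0.011,0,0,0,0.0854],[-0.026,-0.0125,0.011,0,0,0,0.0854],[-0.026,-0.0125,0.011,0,0,0,0.0854]]'
python3 -m jog '[[0,0,0,0,0,-0.118,0.06],[0,0,0,0,0,-0.118,0.06],[0,0,0,0,0,-0.118,0.06],[0,0,0,0,0,-0.118,0.06],[0,0,0,0,0,0,0.06]]'
python3 - <<'E'
from h import *
s=sense();M=rot().as_matrix();print(M.round(3),s["force"],s["grip_width"])
print("tool shift mm", (M.T@(np.array([390,274.2,24])-s["eef_pos"])).round(1))
im=eyes.capture("top");cv2.imwrite("pics/t1.png",cv2.resize(im[150:300,230:390,::-1],None,fx=4,fy=4))
E
```

```text
time_s: 0.6
eef_pos: [294.2, 379.2, 186.7]
ee_rot: [-0.0, 0.191, 0.982, -0.0]
force: [0.5, 0.1, -1.1]
grip_width: 0.996
grip_force: 0.0
time_s: 1.1
eef_pos: [391.4, 272.5, 131.7]
ee_rot: [-0.0, 0.191, 0.982, -0.0]
force: [0.4, 0.5, -0.4]
grip_width: 1.003
grip_force: 0.0
time_s: 1.6
eef_pos: [390.7, 273.5, 132.1]
ee_rot: [-0.0, -0.045, 0.999, -0.0]
force: [-1.0, -0.6, -0.4]
grip_width: 0.703
grip_force: 0.0
[[-0.996 -0.089 -0.001]
 [-0.089  0.996 -0.   ]
 [ 0.001 -0.    -1.   ]] [-0.9958004  -0.64726705 -0.36421269] 0.7031192010309216
tool shift mm [  0.6   0.8 108.1]
```

View pics/t1.png

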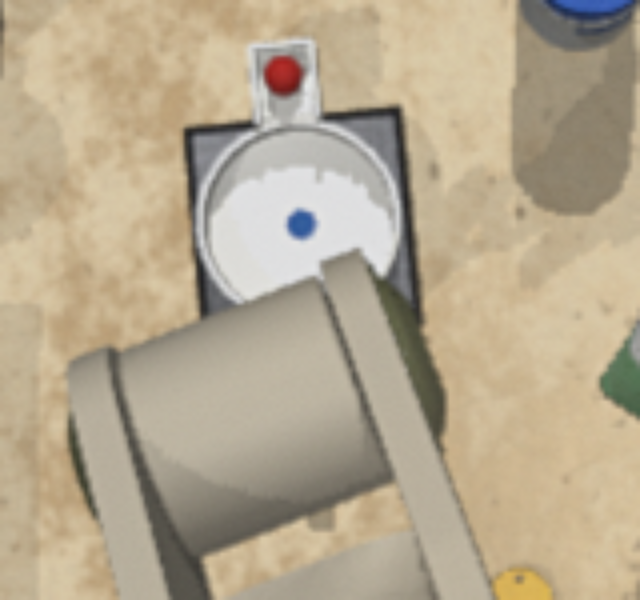

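The arm hides the handle, but the marble is still in the pocket and the alignment is as planned. I'll go down and grip.

```bash
python3 -m jog '[[0,0.0005,0.025,0,0,0,0.06],[0,0,0.025,0,0,0,0.06],[0,0,0.02,0,0,0,0.06],[0,0,0.015,0,0,0,0.06],[0,0,0.01,0,0,0,0.06]]'
python3 -m jog '[[0,0,0.008,0,0,0,0.06],[0,0,0.005,0,0,0,0.06],[0,0,0,0,0,0,0.06],[0,0,0,0,0,0,0.04],[0,0,0,0,0,0,0.03]]' 40
python3 -m jog '[[0,0,0,0,0,0,0.024],[0,0,0,0,0,0,0.02],[0,0,0,0,0,0,0.017],[0,0,0,0,0,0,0.014],[0,0,0,0,0,0,0.01]]' 40
python3 -m jog '[[0,0,0,0,0,0,0],[0,0,0,0,0,0,0],[0,0,0,0,0,0,0],[0,0,0,0,0,0,0],[0,0,0,0,0,0,0]]' 90
python3 - <<'E'
from h import *
print(sense())
im=eyes.capture("scene");cv2.imwrite("pics/s1.png",cv2.resize(im[100:250,220:400,::-1],None,fx=4,fy=4))
E
```

```text
time_s: 2.15
eef_pos: [390.4, 273.9, 36.2]
ee_rot: [-0.001, -0.043, 0.999, -0.0]
force: [0.3, -0.4, -0.2]
grip_width: 0.704
grip_force: 0.0
time_s: 2.65
eef_pos: [391.1, 274.2, 24.8]
ee_rot: [0.0, -0.044, 0.999, 0.0]
force: [0.4, -0.3, 0.2]
grip_width: 0.374
grip_force: 0.0
time_s: 3.15
eef_pos: [390.9, 274.0, 24.5]
ee_rot: [0.0, -0.044, 0.999, 0.0]
force: [-2.0, -0.6, 2.3]
grip_width: 0.205
grip_force: 40.7
time_s: 3.65
eef_pos: [390.9, 274.0, 24.4]
ee_rot: [0.0, -0.044, 0.999, -0.0]
force: [-1.3, -1.3, 5.4]
grip_width: 0.195
grip_force: 87.8
{'time_s': 3.65, 'joints': array([ 3.65385275e-01,  5.16047516e-01,  1.86295476e+00, -8.17508548e-05,
        7.62478140e-01, -1.29358691e+00]), 'dq': array([-7.71176532e-04, -2.92065341e-04,  8.46097413e-05,  3.38029786e-04,
        5.29150961e-04,  1.56640741e-04]), 'tau': array([  0.12449885, -39.06369925, -16.70970976,   0.11176541,
        -0.29272059,  -0.09293427]), 'eef_pos': array([390.87963665, 274.04161817,  24.39176645]), 'ee_rot': array([ 6.21621760e-05, -4.41031769e-02,  9.99026980e-01, -9.06833390e-06]), 'force': array([-1.29572414, -1.30295794,  5.40973476]), 'wrist_torque': array([-0.22126975,  0.01759328, -0.09793296]), 'grip_force': 87.8253436088562, 'grip_width': 0.19489931193794283}
```

View pics/s1.png

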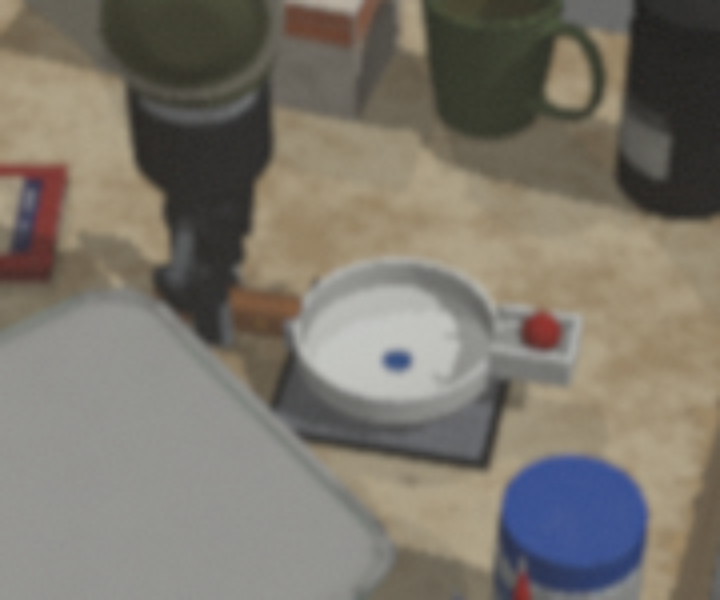

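Grip is firm and the marble is at (540,330) in the crop, in the pocket. I'll lift smoothly.

```bash
python3 -m jog '[[0,0,-0.002,0,0,0,0],[0,0,-0.005,0,0,0,0],[0,0,-0.008,0,0,0,0],[0,0,-0.012,0,0,0,0],[0,0,-0.015,0,0,0,0]]' 90
python3 -m jog '[[0,0,-0.015,0,0,0,0],[0,0,-0.015,0,0,0,0],[0,0,-0.015,0,0,0,0],[0,0,-0.015,0,0,0,0],[0,0,-0.012,0,0,0,0]]'
python3 -m jog '[[0,0,-0.008,0,0,0,0],[0,0,-0.005,0,0,0,0],[0,0,-0.002,0,0,0,0],[0,0,0,0,0,0,0],[0,0,0,0,0,0,0]]'
python3 -m jog '[[0,0,0,0,-0.01,0,0],[0,0,0,0,-0.02,0,0],[0,0,0,0,-0.03,0,0],[0,0,0,0,-0.03,0,0],[0,0,0,0,-0.03,0,0]]'
python3 -m jog '[[0,0,0,0,-0.03,0,0],[0,0,0,0,-0.02,0,0],[0,0,0,0,-0.02,0,0],[0,0,0,0,-0.01,0,0],[0,0,0,0,0,0,0]]'
python3 - <<'E'
from h import *
s=sense();print(rot().as_matrix().round(3),s["grip_force"])
im=eyes.capture("scene");cv2.imwrite("pics/s2.png",cv2.resize(im[80:230,220:400,::-1],None,fx=4,fy=4))
E
```

```text
time_s: 4.2
eef_pos: [390.7, 274.0, 67.2]
ee_rot: [-0.0, -0.044, 0.999, -0.0]
force: [-0.3, 0.1, -0.8]
grip_width: 0.194
grip_force: 87.9
time_s: 4.7
eef_pos: [390.9, 274.1, 140.0]
ee_rot: [0.001, -0.044, 0.999, 0.0]
force: [0.6, 0.1, -1.2]
grip_width: 0.194
grip_force: 87.9
time_s: 5.2
eef_pos: [390.6, 273.9, 152.8]
ee_rot: [-0.0, -0.044, 0.999, -0.0]
force: [0.3, -0.6, -1.6]
grip_width: 0.199
grip_force: 87.9
time_s: 5.7
eef_pos: [390.7, 274.0, 153.2]
ee_rot: [0.061, -0.044, 0.997, 0.003]
force: [-0.2, 0.0, -2.4]
grip_width: 0.196
grip_force: 87.9
time_s: 6.2
eef_pos: [390.7, 274.0, 153.3]
ee_rot: [0.1, -0.044, 0.994, 0.004]
force: [-0.0, -0.4, -0.8]
grip_width: 0.197
grip_force: 87.9
[[-0.976 -0.088  0.198]
 [-0.086  0.996  0.017]
 [-0.199 -0.    -0.98 ]] 87.86923885345459
```

View pics/s2.png

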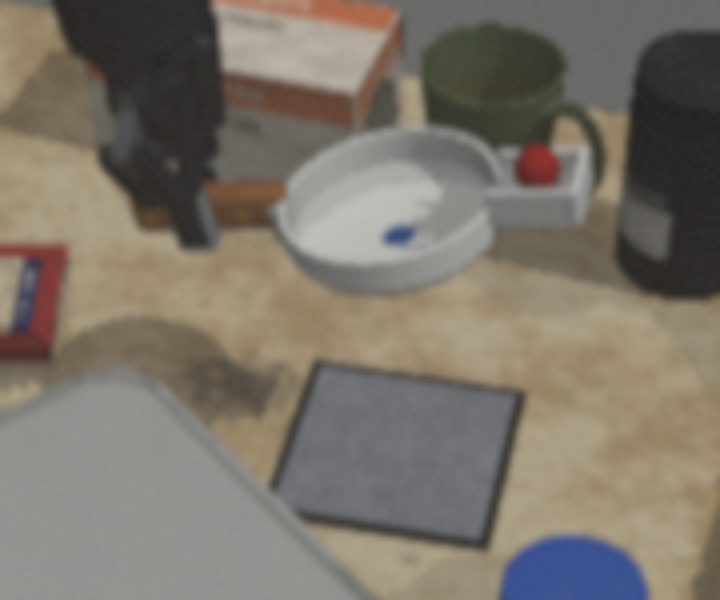

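The tool is at 11.5° with the marble still in the pocket at (538,165) in the crop. I'll add a two-view check of the marble and the spot in the dish frame, then continue slowly.

```bash
cat >> h.py <<'E'
def tri(p):
    A=np.zeros((3,3));b=np.zeros(3)
    for n,(u,v) in p.items():
        o=np.array(eyes.calibration(n)["cam_to_world"])[:3,3];d=ray(n,u,v,0)-o;d/=np.linalg.norm(d);Q=np.eye(3)-np.outer(d,d);A+=Q;b+=Q@o
    return np.linalg.solve(A,b)
def look(tag):
    s=sense();M=rot().as_matrix();D=M*[-1,1,-1];g=s["eef_pos"]-8*M[:,2];org=g-D@[-105,0,28]
    print("t",s["time_s"],"tool tilt",np.degrees(np.arccos(D[2,2])).round(1),"org",org.round(),"yaw",np.degrees(np.arctan2(D[1,0],D[0,0])).round(1),"grip",round(s["grip_force"],1))
    out={}
    for n in("top","scene"):
        im=eyes.capture(n);cv2.imwrite(f"pics/{tag}_{n}.png",im[:,:,::-1])
        c=eyes.calibration(n);h=cv2.cvtColor(im,cv2.COLOR_RGB2HSV);h[:,:,0]=(h[:,:,0].astype(int)+20)%180
        T=np.linalg.inv(np.array(c["cam_to_world"]))
        def px(P): q=T[:3,:3]@P+T[:3,3];return np.array([c["fx"]*q[0]/q[2]+c["cx"],c["fy"]*q[1]/q[2]+c["cy"]])
        m0=np.zeros(h.shape[:2],np.uint8);a=[px(org+D@np.array(p)) for p in([[100,-22,30],[100,22,30]])]+[px(org+D@np.array([58*np.cos(t),58*np.sin(t),34])) for t in np.arange(0,6.3,.3)]
        cv2.fillConvexPoly(m0,cv2.convexHull(np.array(a,np.float32)).astype(int),255)
        for nm,lo,hi in(("spot",(118,100,50),(148,255,255)),("marble",(10,150,50),(24,255,255))):
            k,l,st,ce=cv2.connectedComponentsWithStats(cv2.inRange(h,lo,hi)&m0)
            if k>1:
                i=1+np.argmax(st[1:,4]);out.setdefault(nm,{})[n]=ce[i];print(n,nm,ce[i].round(1),st[i,4])
    for nm,p in out.items():
        if len(p)==2: print(nm,"in dish",(D.T@(tri(p)-org)).round(1))
        else:
            n=list(p)[0];P=ray(n,*p[n],0);o=np.array(eyes.calibration(n)["cam_to_world"])[:3,3];a=D.T@(o-org);b=D.T@(P-org);z=5 if nm=="spot" else 17;print(nm,"in dish (1 view, z)",(a+(b-a)*(z-a[2])/(b[2]-a[2])).round(1))
E
python3 -m jog '[[0,0,0,0,-0.01,0,0],[0,0,0,0,-0.01,0,0],[0,0,0,0,-0.01,0,0],[0,0,0,0,-0.01,0,0],[0,0,0,0,-0.01,0,0]]'
python3 -m jog '[[0,0,0,0,-0.01,0,0],[0,0,0,0,-0.01,0,0],[0,0,0,0,-0.01,0,0],[0,0,0,0,0,0,0],[0,0,0,0,0,0,0]]'
python3 -c 'from h import *;look("a")'
```

```text
time_s: 6.75
eef_pos: [390.8, 274.0, 153.3]
ee_rot: [0.125, -0.044, 0.991, 0.006]
force: [-0.4, 0.3, -0.5]
grip_width: 0.195
grip_force: 87.9
time_s: 7.25
eef_pos: [390.8, 274.1, 153.3]
ee_rot: [0.139, -0.044, 0.989, 0.006]
force: [-0.2, -0.0, -1.1]
grip_width: 0.195
grip_force: 88.0
t 7.25 tool tilt 16.0 org [497. 283. 163.] yaw 5.1 grip 88.0
top spot [299.  198.9] 46
top marble [300.2 221.7] 83
scene spot [319.1 135.1] 12
scene marble [297.9 129. ] 47
spot in dish [-0.9  0.1  4.9]
marble in dish [-42.5   1.5  24.1]
```

The marble rolled out at 16° and lies in the bowl, and the dish hasn't slipped (spot at −0.9, 0.1, 4.9). Next: go to about 24.5°, hold, then come back to level slowly.

```bash
python3 -m jog '[[0,0,0,0,-0.02,0,0],[0,0,0,0,-0.04,0,0],[0,0,0,0,-0.04,0,0],[0,0,0,0,-0.03,0,0],[0,0,0,0,-0.02,0,0]]'
python3 -m jog '[[0,0,0,0,0,0,0],[0,0,0,0,0,0,0],[0,0,0,0,0,0,0],[0,0,0,0,0,0,0],[0,0,0,0,0,0,0]]'
python3 -c 'from h import *;look("b")'
python3 -m jog '[[0,0,0,0,0.01,0,0],[0,0,0,0,0.02,0,0],[0,0,0,0,0.03,0,0],[0,0,0,0,0.03,0,0],[0,0,0,0,0.03,0,0]]'
python3 -m jog '[[0,0,0,0,0.03,0,0],[0,0,0,0,0.03,0,0],[0,0,0,0,0.03,0,0],[0,0,0,0,0.03,0,0],[0,0,0,0,0.03,0,0]]'
python3 -m jog '[[0,0,0,0,0.03,0,0],[0,0,0,0,0.03,0,0],[0,0,0,0,0.03,0,0],[0,0,0,0,0.03,0,0],[0,0,0,0,0.02,0,0]]'
python3 -m jog '[[0,0,0,0,0.015,0,0],[0,0,0,0,0.005,0,0],[0,0,0,0,0,0,0],[0,0,0,0,0,0,0],[0,0,0,0,0,0,0]]'
python3 -m jog '[[0,0,0,0,0,0,0],[0,0,0,0,0,0,0],[0,0,0,0,0,0,0],[0,0,0,0,0,0,0],[0,0,0,0,0,0,0]]'
python3 -c 'from h import *;look("c")'
```

```text
time_s: 7.85
eef_pos: [390.5, 274.1, 153.2]
ee_rot: [0.214, -0.043, 0.976, 0.01]
force: [0.0, -0.5, -3.3]
grip_width: 0.197
grip_force: 88.0
time_s: 8.35
eef_pos: [390.9, 274.0, 153.3]
ee_rot: [0.213, -0.043, 0.976, 0.009]
force: [0.9, 0.6, -1.5]
grip_width: 0.194
grip_force: 88.0
t 8.35 tool tilt 24.6 org [494. 283. 179.] yaw 5.0 grip 88.0
top spot [298.6 199.9] 46
top marble [299.9 223.2] 88
scene spot [316. 129.] 1
scene marble [296.  125.3] 47
spot in dish [-2.3 -0.5  5.8]
marble in dish [-42.2   1.6  24.5]
time_s: 8.95
eef_pos: [390.9, 274.1, 153.4]
ee_rot: [0.153, -0.044, 0.987, 0.007]
force: [-0.7, -1.7, -1.6]
grip_width: 0.194
grip_force: 87.9
time_s: 9.45
eef_pos: [391.0, 274.2, 153.4]
ee_rot: [0.079, -0.044, 0.996, 0.004]
force: [-0.6, 0.9, -2.1]
grip_width: 0.195
grip_force: 87.9
time_s: 9.95
eef_pos: [391.1, 274.2, 153.4]
ee_rot: [0.009, -0.044, 0.999, 0.001]
force: [0.7, -1.0, -1.3]
grip_width: 0.199
grip_force: 87.9
time_s: 10.45
eef_pos: [390.7, 274.1, 153.3]
ee_rot: [0.0, -0.044, 0.999, 0.0]
force: [0.2, -0.0, -1.0]
grip_width: 0.197
grip_force: 88.0
time_s: 10.95
eef_pos: [390.8, 274.1, 153.3]
ee_rot: [-0.0, -0.044, 0.999, 0.0]
force: [-0.0, -0.2, -1.3]
grip_width: 0.197
grip_force: 87.9
t 10.95 tool tilt 0.0 org [495. 283. 133.] yaw 5.1 grip 87.9
top marble [299.9 199.6] 76
scene marble [319.2 141.8] 41
marble in dish [-0.4 -0.3 17.1]
```

The marble is on the spot (−0.4, −0.3, 17.1) and the dish is level. I'll turn clockwise about the dish centre.

```bash
python3 -m jog '[[0,0.001,0,0,0,0.01,0],[0,0.0021,0,0,0,0.02,0],[0,0.0032,0,0,0,0.03,0],[-0.0001,0.0042,0,0,0,0.04,0],[-0.0001,0.0053,0,0,0,0.05,0]]'
python3 -m jog '[[-0.0001,0.0053,0,0,0,0.05,0],[-0.0001,0.0053,0,0,0,0.05,0],[-0.0001,0.0053,0,0,0,0.05,0],[-0.0001,0.0053,0,0,0,0.05,0],[-0.0001,0.0053,0,0,0,0.05,0]]'
python3 -c 'from h import *;look("d")'
```

```text
time_s: 11.55
eef_pos: [390.5, 290.1, 153.3]
ee_rot: [-0.0, 0.032, 0.999, 0.0]
force: [0.4, 0.5, -2.0]
grip_width: 0.193
grip_force: 87.9
time_s: 12.05
eef_pos: [395.3, 316.2, 153.3]
ee_rot: [-0.0, 0.157, 0.988, 0.0]
force: [0.2, -0.9, -0.4]
grip_width: 0.197
grip_force: 87.9
t 12.05 tool tilt 0.0 org [495. 284. 133.] yaw -18.0 grip 87.9
top marble [299.6 200. ] 78
scene marble [319.3 141.7] 39
marble in dish [-0.5 -0.1 16.4]
```

The marble stays in the middle, so I'll carry on.

```bash
for i in 1; do
python3 -m jog '[[0,0.0021,0,0,0,0.02,0],[-0.0001,0.0042,0,0,0,0.04,0],[-0.0001,0.0053,0,0,0,0.05,0],[-0.0001,0.0053,0,0,0,0.05,0],[-0.0001,0.0053,0,0,0,0.05,0]]'
python3 -m jog '[[-0.0001,0.0053,0,0,0,0.05,0],[-0.0001,0.0053,0,0,0,0.05,0],[-0.0001,0.0053,0,0,0,0.05,0],[-0.0001,0.0053,0,0,0,0.05,0],[-0.0001,0.0053,0,0,0,0.05,0]]'
python3 -m jog '[[-0.0001,0.0053,0,0,0,0.05,0],[-0.0001,0.0053,0,0,0,0.05,0],[-0.0001,0.0053,0,0,0,0.05,0],[-0.0001,0.0053,0,0,0,0.05,0],[-0.0001,0.0053,0,0,0,0.05,0]]'
python3 -m jog '[[-0.0001,0.0053,0,0,0,0.05,0],[-0.0001,0.0053,0,0,0,0.05,0],[-0.0001,0.0053,0,0,0,0.05,0],[-0.0001,0.0053,0,0,0,0.05,0],[-0.0001,0.0053,0,0,0,0.05,0]]'
python3 -m jog '[[-0.0001,0.0053,0,0,0,0.05,0],[-0.0001,0.0053,0,0,0,0.05,0],[-0.0001,0.0042,0,0,0,0.04,0],[0,0.0032,0,0,0,0.03,0],[0,0.0021,0,0,0,0.02,0]]'
python3 -m jog '[[0,0.001,0,0,0,0.01,0],[0,0,0,0,0,0,0],[0,0,0,0,0,0,0],[0,0,0,0,0,0,0],[0,0,0,0,0,0,0]]'
done; python3 -c 'from h import *;look("e")'
```

```text
time_s: 12.65
eef_pos: [404.3, 336.3, 153.3]
ee_rot: [-0.0, 0.259, 0.966, 0.0]
force: [0.1, -0.3, -1.5]
grip_width: 0.194
grip_force: 88.0
time_s: 13.15
eef_pos: [420.1, 357.5, 153.3]
ee_rot: [-0.0, 0.377, 0.926, 0.0]
force: [0.7, 0.4, -1.4]
grip_width: 0.197
grip_force: 87.9
time_s: 13.65
eef_pos: [440.7, 374.1, 153.3]
ee_rot: [-0.0, 0.49, 0.872, 0.0]
force: [0.7, 0.1, -1.6]
grip_width: 0.198
grip_force: 87.9
time_s: 14.15
eef_pos: [464.8, 385.0, 153.3]
ee_rot: [-0.0, 0.595, 0.804, 0.0]
force: [1.1, -0.1, -1.1]
grip_width: 0.193
grip_force: 87.9
time_s: 14.65
eef_pos: [484.4, 389.1, 153.2]
ee_rot: [0.0, 0.668, 0.744, 0.0]
force: [0.0, 0.3, -1.5]
grip_width: 0.197
grip_force: 87.9
time_s: 15.15
eef_pos: [485.1, 389.3, 153.3]
ee_rot: [0.0, 0.671, 0.741, 0.0]
force: [-0.4, 0.2, -1.5]
grip_width: 0.196
grip_force: 87.9
t 15.15 tool tilt 0.0 org [496. 285. 133.] yaw -84.3 grip 87.9
top marble [299.1 199.8] 72
scene marble [319.4 141.2] 42
marble in dish [ 0.  -0.8 17. ]
```

View pics/e_top.png

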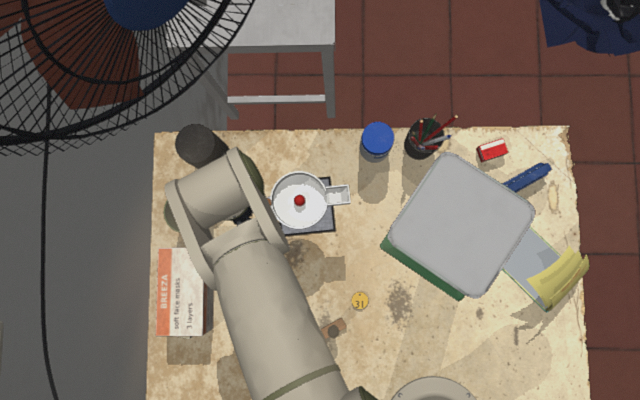

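The pocket points right, at (338,195), the marble is in the middle at (299,200), and the other things are where they were. The dish is level and still at about 133 mm, so I'll hand in.

```bash
python3 -m jog '[[0,0,0,0,0,0,0],[0,0,0,0,0,0,0],[0,0,0,0,0,0,0],[0,0,0,0,0,0,0],[0,0,0,0,0,0,0]]'; python3 -c 'from rig import finish_job;print(finish_job())'
```

```text
time_s: 15.75
eef_pos: [485.2, 389.3, 153.3]
ee_rot: [0.0, 0.671, 0.741, -0.0]
force: [-0.5, -0.7, -1.1]
grip_width: 0.197
grip_force: 87.9
the job is handed in; nothing more can be done
None
```

I've handed the job in (no verdict came back): the gripper is holding the dish level and still about 13 cm above the counter, turned a quarter turn clockwise so the pocket points to the scale, with the marble within about 1 mm of the middle.

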